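# Close the split bottle nest and start its hand screw

## Robot

A 6-joint arm with a two-finger parallel gripper is mounted at the origin on the work surface. World frame = base frame: x ahead of the robot, y to its left, z up, the work surface at z = 0. Lengths are in m, angles in degrees, forces in N, time in s.
With the tool pointing down it reaches from about 0.25 to 0.725 m from the base axis. Payload 9.7 kg.
Tool frame: the origin (TCP) lies at the very end of the fingers, on their centre line; the grasp point (between the pads) lies 19 mm behind it (bot.grip_point_offset is the distance from the TCP to the grasp point, in m); y points along the fingers, x is the direction in which the jaws open and shut, and the axes are right-handed (so a half turn about y gives the same grasp; the last joint's range is limited). The gripper opens to 85 mm and grips with 20 to 120 N. Pads are 22 mm wide; open, the fingers measure 114 mm over their backs; the gripper's body (76 mm by 85 mm) begins 54 mm behind the grasp point. The pads swing forward as they close: fully open they stand 13 mm farther back than shut.
Start: joints at [-69.958, 4.979, 10.078, 95.1, 0, 90], TCP at [0.188, -0.517, 0.231] pointing down, gripper open.
Joint ranges: [-179.16, 179.16], [-48.56, 103.87], [-65.8, 70.77], [-126.05, 130.52], [-82.76, 87.17], [-180, 180]. Speed limits (degrees/s): [127.2, 127.2, 147.25, 180, 180, 180].

## Interface

Orientations are given as [roll, pitch, yaw] about the fixed x, y, z axes, in that order (R = Rz(yaw) Ry(pitch) Rx(roll)).
In Python, from workcell import bot gives the robot as it stands.
- The arm moves only by the shell command python3 -m inch 'ROWS' [FORCE]. ROWS is JSON, a list of rows, each a list of 3 entries, a list of its own where there are three numbers: the shift along the tool's x, y, z in mm, then the turn, a rotation vector about the tool's x, y, z in rad, then the finger opening in mm, from 0 to 85.4. In form: [[[x, y, z], [ax, ay, az], grip], ...]. A call has 1 to 20 rows; each row is the pose to reach, as a shift and turn from the pose measured when the call began, along the tool's axes at that moment; what a row does not reach only later rows make up. A row lasts 1/10 s, in which the tool goes at most 50 mm and 8.59 degrees, less where a joint would pass 70% of its speed; a pose out of reach is approached as far as the arm can. A call with a gripper value outside its range is refused whole. The fingers move at their own pace and stop on an object; FORCE is the grip in N (left out, the last holds). Time passes only in rows, so rows that repeat a pose let the fingers close. It gives the time, the measured TCP pose, the force and the opening at its end, in the units of the state.
- bot.get_obs(): the state, without advancing time (a new reading comes with each control period).
- bot.camera(name): name is "side" or "top" or "wrist"; returns a dict with "frame" (420x560x3 uint8, red, green, blue), "mtx" (3x3 intrinsics, pixels), "k1" (the pictures are not rectified: a ray, as slopes to the right and down, at radius r is drawn at 1 + k1 r^2 times it, then the intrinsics apply), "origin" and "orientation" of the camera in the world. Camera axes: x right, y down, z forward; pixel columns grow to the right and rows downward; lengths in m; the calibration is good to about 2 mm. A picture is of the moment at which its call begins. There is no depth.
- bot.job_done(): hands the job in, once; it reports no verdict.
Trained networks look in a picture, given as the dict that the camera call returned (one of the last four; its "shot" number tells which), for a name from the list of things; names that differ only in an ending like _2 or _b are one class to them, and where a whole thing is asked for, a point or a joint stands for the part that bears it (a point fixed in the world has none). Each returns a list of dicts, best first, with "confidence" (0 to 1); they miss things now and then, are a little off and sometimes report something else, mostly with a low value. They report only what shows in the picture. A call takes as long as a camera call. They do not tell look-alikes from the thing itself.
- bot.search_frame(picture, name): "box" ([left, top, right, bottom] in pixels, round what is visible of it).
- bot.cut_out(picture, name): "region" (420x560 bool, what is visible of it) and "box" ([left, top, right, bottom] in pixels, round what is visible of it).
The state is a dict: "time": time; "q": joint angles; "qd": joint speeds; "joint_efforts": joint torques, N m; "ee_pos": TCP position; "tcp_rot": TCP orientation; "wrist_force": force on the tool from outside, world axes, zero at the start; "torque": the same for the moment, N m; "opening": finger opening in m.
Only numpy, scipy, OpenCV 4.12 (cv2) and the standard library are available. Lean on these libraries where they do the work, as an engineer would, in place of code of your own. Each camera call takes 0.05 s, during which the arm holds its last target. There are 200 camera calls.

## Task

On the filling bench, slide the loose half of the white bottle nest along its rail until it butts flush against the fixed half with no gap. Then start its black hand screw the careful way: turn it backward (anticlockwise from above) until you feel the thread drop, then forward about one full turn so that it has caught the thread, without running it down any further. Finish while holding the knob: keep it gripped where it is, with the joint of the nest still closed.

Things in the scene. Friction and masses are not known exactly. Their poses are not given: they have to be found in the camera images.
- boss (a point): mouth of the threaded hole in the rail, on its vertical axis, level with the rail's top (42 mm above the bench). The rail is a fixed stainless bar 50 mm wide on a base plate 110 x 350 x 8 mm; its place and yaw vary. Axes: y along the rail from the loose half to the fixed half, z up, x across. The rail reaches from 150 mm behind (-y) to 190 mm ahead of this point
- stop_face (a point): foot of the joint face of the fixed nest half, middle of its width, level with the rail's top, 92 mm along +y from boss, same axes. The fixed half is white, 68 mm wide: an 18 mm thick plate on the rail with a half-round bottle pocket 28 mm high standing on it at the joint, and two socket screws
- slide_face (a point): foot of the joint face of the loose nest half, level with the rail's top; y points out of it, along the rail. It meets stop_face when the joint is closed and starts 15 to 45 mm short of it. The loose half (white, 0.6 kg, 166 mm long, 68 mm wide, plate 18 mm thick) straddles the rail with 1 mm of side play and slides along it. The screw's axis is 92 mm behind this point
- lug (a point): centre of the upright push lug at the rear end of the loose half: 44 mm wide across the rail, 12 mm thick along it, 20 mm high; 28 mm above the rail's top, 160 mm behind slide_face, 68 mm behind the screw's axis. Its rear face is the rear end of the half. Push it or pinch it
- knob_mid (a point): centre (half-way up) of the hand screw's round black knob, 45 mm across, nine-lobed, 30 mm high; grip it from above at any yaw. The screw hangs upright, captive in the loose half, and sinks by its own weight (2.3 N). At the start this point is 71 mm above the rail's top (53 mm above the plate); when the half is closed the tip falls 6 to 8 mm into the hole and rests on the start of the thread
- knob: the same knob as a body, origin at the middle of its underside, z up; it turns with the screw
- screw (a joint): turning of the hand screw in rad, over many turns; grows clockwise from above (forward; right-hand thread, 8 mm per turn, 1.3 mm down per rad). Light: 0.02 N m. Resting on the thread's start it climbs 1.3 mm per rad when turned backward, and after 0.7 to 2.4 rad it falls 8 mm by its own weight, unless a grip still carries it. One turn forward from there takes it 8 mm lower again
- depth (a joint): how far the screw has sunk in the loose half, in m: 0 at the start (tip on the rail), 0.005 to 0.008 when resting on the thread's start, 0.013 just after the thread drop, 0.021 one turn later; at 0.038 the knob would be down on the plate
- slide_half: the loose nest half, origin on the screw's axis, level with the top of the rail; y along the rail, z up
- bottle0: white bottle, 40 mm diameter, 98 mm high, stands near; leave alone; origin at the centre of its underside
- bottle1: second such bottle; leave alone
- ferrule: stainless pipe ferrule, 50 mm diameter, 26 mm high; leave alone; origin at the centre of its underside
- spanner: spanner 150 mm long lying on the near side of the rail; leave alone
Not all that is in view belongs to the job. Of the things that look like the slide_half, the largest one is meant.

How it is judged (in metres and radians):
On the way, in this order (a step that is already met when the one before it is completed fails the run):
1. the loose half butts flush against the fixed half, gap under 2 mm (y of slide_face in the frame of stop_face above -0.002 m), for 0.2 s.
2. turned backward, the screw has dropped into its thread (value of joint depth above 0.011 m and value of joint screw below 0.3 rad and y of slide_face in the frame of stop_face above -0.002 m), for 0.1 s.
At the end, for the whole second after the job is handed in: the screw is caught in the thread 3/4 to 1 1/5 turn forward of the thread drop (16.5 to 25 mm deep), the joint of the nest is closed within 2 mm with the loose half level on the rail, and the fingers still grip the knob (over 3 N) and hold it still (value of joint screw between 4.7 and 7.6 rad and value of joint depth between 0.0165 and 0.025 m and y of slide_face in the frame of stop_face above -0.002 m and z of slide_half in the frame of boss below 0.002 m and angle between slide_half's own z axis and vertical below 0.03 rad and contact force between the fingers and knob above 3 N and distance between the grasp point and knob_mid below 0.03 m and angular speed of knob below 0.2 rad/s); the arm keeps its last pose, push and grip.
It fails at once if a bystander is pushed or knocked over (distance of any of bottle0, bottle1, ferrule, spanner from where it was at the start of the episode above 0.015 m).
It fails at once if the screw is run down more than one and a half turns past the drop (value of joint screw above 9.5 rad).
It also fails if it takes over 72 s, if anything falls off the work surface, if the arm or the gripper's body presses on something with over 40 N, if the wrist force passes 120 N, or if a joint passes its speed limit or range.

## Working session

There is one attempt and no reset: what is moved stays moved. The work goes in short steps, Python scripts to look and compute and a shell command to move; the robot and the scene stay as the last step left them, time stands still between calls to the robot, and variables do not carry over. Pictures are saved under pics/ and viewed, about 8 in all and at most 12, crops included, and the job is handed in when it is done.

```bash
mkdir -p pics
cat > h.py <<'E'
import numpy as np, cv2
from scipy.spatial.transform import Rotation as R
from workcell import bot
def camR(p):
    o=np.array(p["orientation"],float)
    return o if o.shape==(3,3) else R.from_euler('xyz',o,degrees=True).as_matrix()
def ray(p,uv):
    K=np.array(p["mtx"]); d=cv2.undistortPoints(np.array([[uv]],float),K,np.array([p["k1"],0,0,0,0.]))[0,0]
    return np.array(p["origin"]),camR(p)@np.array([d[0],d[1],1])
def atz(p,uv,z):
    o,d=ray(p,uv); return o+d*(z-o[2])/d[2]
def proj(p,X):
    c=camR(p); t=-c.T@np.array(p["origin"])
    return cv2.projectPoints(np.array(X,float).reshape(-1,1,3),cv2.Rodrigues(c.T)[0],t,np.array(p["mtx"]),np.array([p["k1"],0,0,0,0.]))[0][:,0]
E
python3 - <<'E'
from h import *
print(bot.get_obs())
for n in ["top","side"]:
    p=bot.camera(n); cv2.imwrite(f"pics/{n}0.png",p["frame"][...,::-1])
    print(n,p["origin"],p["orientation"],p["mtx"],p["k1"])
    for k in ["knob","slide_half","lug","spanner","bottle0","ferrule"]:
        print(k,[(np.round(d["box"]),round(d["confidence"],2)) for d in bot.search_frame(p,k)])
E
```

```text
{'time': 0.0, 'q': array([-6.99573216e+01,  5.01128881e+00,  1.00343088e+01,  9.51002669e+01,
        3.02449879e-03,  8.99991592e+01]), 'qd': array([-0.05123008, -0.11489726, -0.02709684, -0.01522387,  0.06785873,
       -0.04903203]), 'joint_efforts': array([-7.70757033e-04, -5.20380092e+01,  4.64811158e+01,  1.59479119e-02,
       -2.09600444e-05, -2.11472457e-05]), 'ee_pos': array([ 0.18842947, -0.5164644 ,  0.23057997]), 'tcp_rot': array([-8.99969744e+01,  7.72468233e-02, -6.99564808e+01]), 'wrist_force': array([0.50692664, 0.02235801, 0.64085361]), 'torque': array([ 0.00417349,  0.04526112, -0.00290975]), 'opening': 0.08534741359989345}
top [0.38687074 0.03072493 0.97471729] [-171.1610886    -0.87688517  -88.88818477] [[526.34213618   0.         279.238117  ]
 [  0.         526.34213618 207.41225791]
 [  0.           0.           1.        ]] -0.05519483396360908
knob [(array([353., 298., 372., 318.]), 0.86), (array([404., 145., 426., 166.]), 0.82), (array([273., 171., 302., 201.]), 0.74)]
slide_half [(array([335., 264., 380., 340.]), 0.77), (array([230., 158., 328., 220.]), 0.
[... 600 characters left out ...]
82.71314738]
 [  0.         412.28969529 208.15174286]
 [  0.           0.           1.        ]] -0.12123841251567156
knob [(array([275., 182., 291., 203.]), 0.64), (array([379., 195., 397., 215.]), 0.6)]
slide_half [(array([286., 154., 320., 187.]), 0.96), (array([245., 185., 315., 248.]), 0.89), (array([352., 192., 408., 238.]), 0.83)]
lug [(array([241., 182., 314., 249.]), 0.66), (array([282., 156., 319., 191.]), 0.64), (array([354., 195., 409., 240.]), 0.62), (array([250., 192., 270., 207.]), 0.53)]
spanner [(array([272., 258., 332., 304.]), 0.87)]
bottle0 [(array([216., 182., 233., 225.]), 0.87), (array([192., 215., 214., 253.]), 0.86)]
ferrule [(array([249., 195., 269., 208.]), 0.49)]
```

View pics/top0.png

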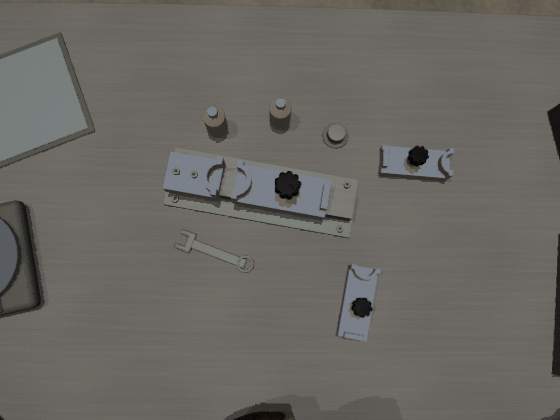

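View pics/side0.png

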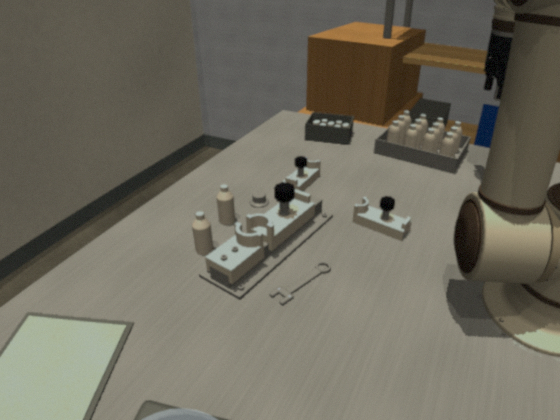

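The top view shows the big nest with its fixed half at left (165–225, 150–197), the knob at (288,185) and the lug at (325,197). The two small nests are decoys. The ferrule, bottles and spanner stand clear.

Run:
```python
from h import *
p=bot.camera("top")
f=p["frame"]; c=f[130:260,150:370]; cv2.imwrite("pics/c1.png",cv2.resize(c,None,fx=3.6,fy=3.6,interpolation=cv2.INTER_CUBIC)[...,::-1])
for z,uv in [(.008,(175,150)),(.008,(357,180)),(.008,(352,234)),(.008,(163,206)),(.128,(288,185)),(.08,(325,197))]:
    print(z,uv,atz(p,uv,z).round(4))
s=bot.camera("side")
for q,n in((p,"top"),(s,"side")):
  for k in ["knob","slide_half"]:
    for d in bot.cut_out(q,k):
      ys,xs=np.nonzero(d["region"]); print(n,k,d["box"],d["confidence"],xs.mean(),ys.mean(),len(xs), cv2.minAreaRect(np.c_[xs,ys].astype(np.float32)), atz(q,(xs.mean(),ys.mean()),.115))
```

```text
0.008 (175, 150) [0.643 0.218 0.008]
0.008 (357, 180) [ 0.5928 -0.1264  0.008 ]
0.008 (352, 234) [ 0.4906 -0.1168  0.008 ]
0.008 (163, 206) [0.5354 0.2349 0.008 ]
0.128 (288, 185) [0.5563 0.0067 0.128 ]
0.08 (325, 197) [ 0.5462 -0.059   0.08  ]
top knob [351.1, 297.9, 370.9, 316.8] 0.85 361.25581395348837 307.7109634551495 301 ((361.0, 307.5), (19.0, 18.0), 90.0) [ 0.35982376 -0.11543486  0.115     ]
top knob [406.5, 145.6, 427.9, 165.1] 0.72 417.9019607843137 155.40849673202615 306 ((418.0, 155.0), (18.0, 20.0), 90.0) [ 0.61503736 -0.21292134  0.115     ]
top knob [275.3, 173.8, 299.3, 197.4] 0.62 287.2748226950355 185.03191489361703 564 ((287.5, 185.0), (28.0, 25.0), 90.0) [0.55879658 0.00751691 0.115     ]
top slide_half [380.5, 147.3, 454.3, 180.1] 0.94 415.2162645218946 162.67783735478105 2238 ((416.4589538574219, 162.17095947265625), (74.39131164550781, 33.08091354370117), 3.5035314559936523) [ 0.60227106 -0.20802633  0.115     ]
top slide_half [233.7, 161.2, 328.3, 221.0] 0.82 281.5706753703239 191.4491589254331 3983 ((280.96478271484375, 191.04986572265625), (97.6914138793945
[... 834 characters left out ...]
115     ]
side slide_half [352.8, 196.5, 410.2, 239.3] 0.74 381.1496837666901 218.024595924104 1423 ((383.4200439453125, 213.85830688476562), (58.810813903808594, 37.45946502685547), 18.924644470214844) [0.3410139  0.01370428 0.115     ]
side slide_half [284.4, 155.3, 319.3, 191.9] 0.65 303.44549125168237 173.42126514131897 743 ((303.6177978515625, 173.20062255859375), (28.731128692626953, 35.19563293457031), 28.610462188720703) [ 0.55508469 -0.08557688  0.115     ]
side slide_half [247.0, 182.3, 313.7, 250.2] 0.58 281.84979253112033 215.2896265560166 2410 ((280.1242980957031, 215.36187744140625), (48.388450622558594, 67.71409606933594), 41.987213134765625) [0.52037691 0.09299036 0.115     ]
```

View pics/c1.png

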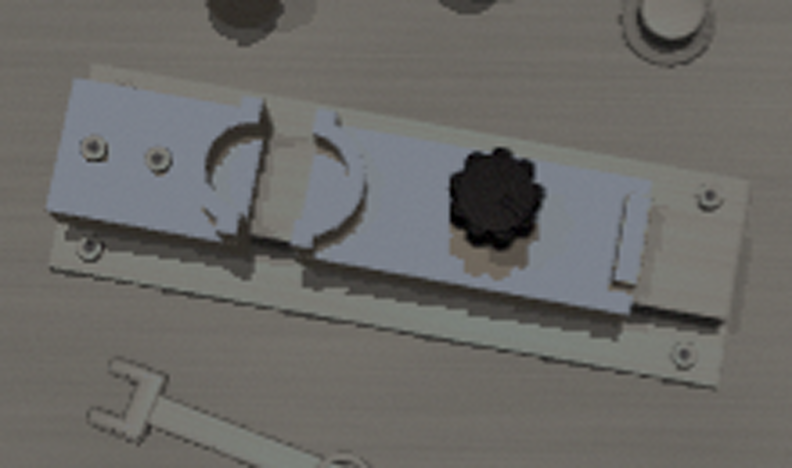

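```bash
python3 -m inch '[[[-70,0,120],[0,-0.15,0],0],[[-278,0,479.5],[0,-1.087,0],0],[[-278,0,479.5],[0,-1.087,0],0],[[-278,0,479.5],[0,-1.087,0],0],[[-278,0,479.5],[0,-1.087,0],0],[[-278,0,479.5],[0,-1.087,0],0],[[-278,0,479.5],[0,-1.087,0],0],[[-278,0,479.5],[0,-1.087,0],0],[[-278,0,479.5],[0,-1.087,0],0],[[-278,0,479.5],[0,-1.087,0],0],[[-278,0,479.5],[0,-1.087,0],0],[[-278,0,479.5],[0,-1.087,0],0],[[-278,0,479.5],[0,-1.087,0],0],[[-278,0,479.5],[0,-1.087,0],0],[[-278,0,479.5],[0,-1.087,0],0],[[-278,0,479.5],[0,-1.087,0],0]]' 40
python3 - <<'E'
from h import *
o=bot.get_obs(); print(o["q"].round(1),o["ee_pos"],o["tcp_rot"],o["wrist_force"])
p=bot.camera("wrist"); cv2.imwrite("pics/w1.png",p["frame"][...,::-1]); print(p["origin"],p["orientation"])
for k in ["knob","lug"]:
    for d in bot.cut_out(p,k):
      ys,xs=np.nonzero(d["region"]); print(k,d["box"],d["confidence"],xs.mean(),ys.mean(),atz(p,(xs.mean(),ys.mean()),.128))
E
```

```text
time: 2.6
ee_pos: [0.5431, -0.0923, 0.2317]
tcp_rot: [-90.0, -0.0, -7.8]
wrist_force: [-0.1, 0.5, -0.4]
opening: -0.0002
[-9.6  5.1 10.2 95.1 -0.  88.1] [ 0.54314118 -0.092303    0.23169536] [-9.00047305e+01 -3.46707136e-02 -7.78063949e+00] [-0.14491856  0.47510725 -0.4168139 ]
[ 0.55280896 -0.02597956  0.37399891] [ 1.64673369e+02  4.23689269e-02 -7.78656326e+00]
knob [100.9, 231.9, 134.0, 264.0] 0.91 117.28474576271186 245.62033898305086 [ 0.39733596 -0.10447495  0.128     ]
knob [242.7, 0.0, 320.3, 170.6] 0.72 278.905567360816 83.41869953251168 [0.5590365  0.00879668 0.128     ]
knob [365.4, 142.0, 400.1, 185.1] 0.61 384.641627543036 165.25508607198748 [ 0.63710269 -0.06523977  0.128     ]
knob [354.1, 281.4, 379.2, 295.9] 0.6 366.6551724137931 287.54597701149424 [ 0.61609283 -0.17593568  0.128     ]
knob [251.7, 57.7, 309.4, 117.8] 0.58 279.0783645655877 85.93100511073254 [0.55892206 0.00695464 0.128     ]
lug [329.0, 234.9, 377.5, 334.0] 0.7 353.10552147239264 262.7002044989775 [ 0.60511865 -0.14898886  0.128     ]
lug [79.0, 209.7, 194.9, 262.6] 0.6 140.39626907857547 231.9655172413793 [ 0.42194574 -0.09464953  0.128     ]
```

View pics/w1.png

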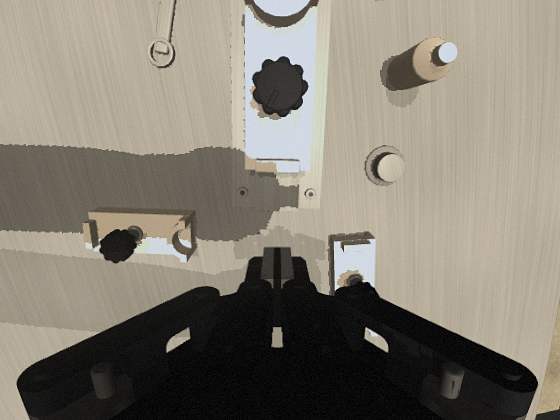

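The wrist view shows the knob at (280,86), the lug top at (278,165), and the closed fingers lined up behind the lug at (277,262). Next I descend behind the lug and start pushing.

```bash
python3 -m inch '[[[0,45,0],[0,0,0],0],[[0,90,0],[0,0,0],0],[[0,130,0],[0,0,0],0],[[0,160,0],[0,0,0],0],[[0,170,0],[0,0,0],0],[[0,170,0],[0,0,0],0],[[0,170,5],[0,0,0],0],[[0,170,10],[0,0,0],0],[[0,170,14],[0,0,0],0],[[0,170,18],[0,0,0],0],[[0,170,22],[0,0,0],0],[[0,170,25],[0,0,0],0],[[0,170,28],[0,0,0],0],[[0,170,30],[0,0,0],0],[[0,170,30],[0,0,0],0]]' 40
python3 - <<'E'
from h import *
p=bot.camera("wrist"); cv2.imwrite("pics/w2.png",p["frame"][...,::-1])
t=bot.camera("top");a=cv2.resize(t["frame"][130:260,150:370],None,fx=3,fy=3)[...,::-1];cv2.imwrite("pics/t2.png",a)
E
```

```text
time: 4.25
ee_pos: [0.5483, -0.0627, 0.0629]
tcp_rot: [-90.1, -0.2, -7.8]
wrist_force: [-0.5, -5.1, 3.4]
opening: 0.0003
```

View pics/w2.png

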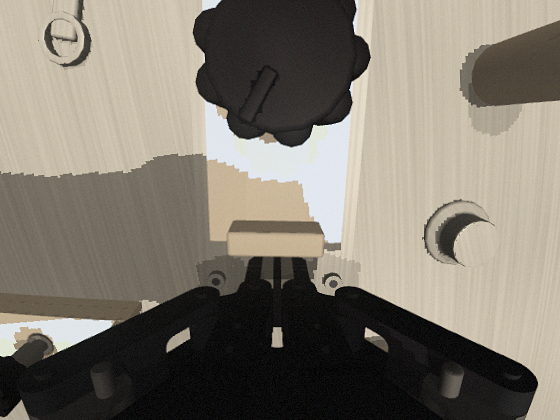

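The fingertips touch the lug's rear face (229–323, 222–255) and the slide force is 5 N. I'll go on pushing gently.

```bash
python3 -m inch '[[[0,0,3],[0,0,0],0],[[0,0,6],[0,0,0],0],[[0,0,9],[0,0,0],0],[[0,0,11],[0,0,0],0],[[0,0,13],[0,0,0],0],[[0,0,15],[0,0,0],0],[[0,0,16],[0,0,0],0]]'
python3 -m inch '[[[0,0,1],[0,0,0],0],[[0,0,2],[0,0,0],0],[[0,0,3],[0,0,0],0]]'
python3 -m inch '[[[0,0,1],[0,0,0],0],[[0,0,2],[0,0,0],0],[[0,0,3],[0,0,0],0]]'
```

```text
time: 5.05
ee_pos: [0.5499, -0.0507, 0.0633]
tcp_rot: [-90.6, -0.2, -7.9]
wrist_force: [-5.7, -31.3, 4.0]
opening: -0.0001
time: 5.35
ee_pos: [0.5497, -0.0507, 0.0635]
tcp_rot: [-91.0, -0.2, -8.1]
wrist_force: [-5.0, -25.9, 4.1]
opening: 0.0
time: 5.65
ee_pos: [0.5496, -0.0508, 0.0635]
tcp_rot: [-91.4, -0.1, -8.2]
wrist_force: [-4.0, -25.8, 2.8]
opening: 0.0001
```

Run:
```python
from h import *
t=bot.camera("top");a=cv2.resize(t["frame"][135:225,155:345],None,fx=4,fy=4,interpolation=cv2.INTER_CUBIC)[...,::-1]
s=bot.camera("side");b=cv2.resize(s["frame"][150:270,190:360],None,fx=4,fy=4,interpolation=cv2.INTER_CUBIC)[...,::-1]
b=cv2.resize(b[:,:],(340,240)); a=cv2.resize(a,(760,360)); cv2.imwrite("pics/t3.png",np.vstack([a,np.hstack([b,np.zeros((240,420,3),np.uint8)])]))
for d in bot.cut_out(t,"knob"): ys,xs=np.nonzero(d["region"]); print(d["confidence"],xs.mean(),ys.mean())
```

```text
0.63 271.52986512524086 183.41618497109826
0.53 421.6347826086957 155.02608695652174
```

View pics/t3.png

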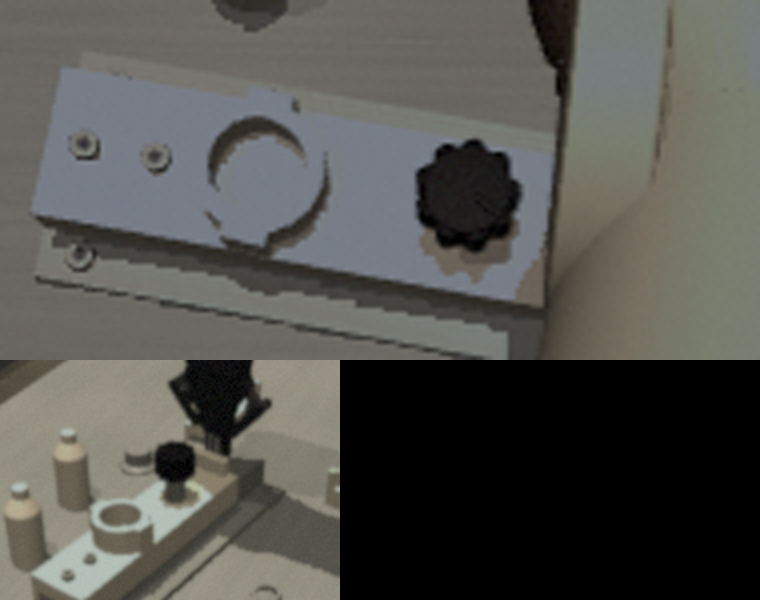

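The joint is now closed: the pocket ring is complete, with no gap near (260,240). The knob centre in the top camera is near (272,183.7). I'll retreat and hover over the knob with the fingers open.

```bash
python3 -m inch '[[[0,0,-10],[0,0,0],0],[[0,0,-20],[0.025,0,0],0],[[0,-40,-20],[0.025,0,0],0],[[0,-85,-20],[0.025,0,0],85],[[0,-120,-15],[0.025,0,0],85],[[0,-127,30],[0.025,0,0],85],[[0,-127,75],[0.025,0,0],85],[[0,-127,75],[0.025,0,0],85],[[0,-127,75],[0.025,0,0],85]]' 25
python3 - <<'E'
from h import *
o=bot.get_obs();q=np.array(o["ee_pos"]);print(q,o["tcp_rot"],o["q"].round(1),o["wrist_force"])
p=bot.camera("wrist");t=bot.camera("top");s=bot.camera("side")
cv2.imwrite("pics/w4.png",p["frame"][...,::-1])
for n,c in(("w",p),("t",t),("s",s)):
  for d in bot.cut_out(c,"knob")[:3]:
    m=d["region"].astype(np.uint8);ys,xs=np.nonzero(m)
    cn=max(cv2.findContours(m,0,1)[0],key=cv2.contourArea);(u,v),r=cv2.minEnclosingCircle(cn)
    print(n,round(d["confidence"],2),(u,v,r),xs.mean(),ys.mean(),atz(c,(u,v),.119)[:2],atz(c,(xs.mean(),ys.mean()),.112)[:2])
for b in ["bottle0","ferrule"]:
  for d in bot.search_frame(t,b): x=d["box"];print(b,d["confidence"],atz(t,((x[0]+x[2])/2,(x[1]+x[3])/2),.05))
E
```

```text
time: 6.7
ee_pos: [0.5603, 0.0278, 0.1886]
tcp_rot: [-89.9, -0.1, -8.0]
wrist_force: [-0.4, -0.4, 0.3]
opening: 0.0845
[0.56031595 0.0277512  0.18855208] [-89.90761012  -0.12973248  -8.03829102] [2.800e+00 5.700e+00 6.100e+00 9.030e+01 1.000e-01 1.008e+02] [-0.44556386 -0.35075943  0.27552113]
w 0.88 (277.9285583496094, 211.5, 30.918855667114258) 277.575503993914 211.70635222518067 [0.56299303 0.03685835] [0.56247413 0.03485361]
w 0.8 (110.0, 375.0, 11.70479965209961) 110.84862385321101 374.54587155963304 [ 0.39120353 -0.09369752] [ 0.38631182 -0.09943967]
w 0.33 (390.5, 264.5, 18.179758071899414) 394.0763157894737 260.09736842105264 [ 0.64407473 -0.01791117] [ 0.64954521 -0.01815239]
t 0.84 (417.7272644042969, 155.63636779785156, 10.010435104370117) 417.7491039426523 155.57347670250897 [ 0.61357235 -0.21148015] [ 0.61553788 -0.21350167]
s 0.64 (276.868408203125, 200.5, 11.816866874694824) 277.07246376811594 200.55314009661836 [0.55191556 0.05405018] [0.55672467 0.04413519]
s 0.61 (387.5, 203.5, 8.514793395996094) 387.33490566037733 203.68396226415095 [ 0.34256874 -0.03837132] [ 0.34474726 -0.04884058]
```

View pics/w4.png

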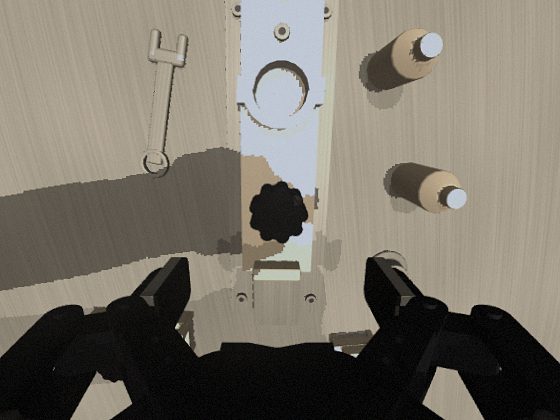

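The wrist view shows the knob at (278,212) and the nest closed. The bottles are well to the side (about 130 mm) and the lug is clear. I'll lower over the knob.

```bash
python3 -m inch '[[[1.2,40,7.4],[0,0,0],75],[[1.2,75,7.4],[0,0,0],75],[[1.2,95,7.4],[0,0,0],75],[[1.2,101,7.4],[0,0,0],70],[[1.2,101,7.4],[0,0,0],65],[[1.2,101,7.4],[0,0,0],60]]' 20
cat > look.py <<'E'
from h import *
import sys
o=bot.get_obs();T=np.array(o["ee_pos"]);psi=np.radians(o["tcp_rot"][2])
print("t",round(o["time"],2),T.round(4),o["tcp_rot"].round(2),"q6",o["q"][5].round(1),"F",o["wrist_force"].round(1),"op",round(o["opening"]*1000,1))
for n in("wrist","side"):
  p=bot.camera(n)
  for d in bot.cut_out(p,"knob")[:2]:
    m=d["region"].astype(np.uint8);cn=max(cv2.findContours(m,0,1)[0],key=cv2.contourArea);(u,v),r=cv2.minEnclosingCircle(cn)
    print(n,round(d["confidence"],2),"box",np.round(d["box"],1),"circ",round(u,1),round(v,1),round(r,1),"xy@.12",atz(p,(u,v),.12)[:2].round(4))
  if len(sys.argv)>1: cv2.imwrite(f"pics/{sys.argv[1]}_{n}.png",p["frame"][...,::-1])
E
python3 look.py a
```

```text
time: 7.7
ee_pos: [0.5635, 0.0329, 0.0892]
tcp_rot: [-89.9, -0.3, -8.3]
wrist_force: [0.7, -0.2, 0.5]
opening: 0.0605
t 7.7 [0.5635 0.0329 0.0892] [-89.92  -0.25  -8.27] q6 101.6 F [ 0.7 -0.2  0.5] op 60.5
wrist 0.87 box [223.5 225.4 326.3 335.2] circ 273.0 279.7 55.4 xy@.12 [0.5634 0.0403]
side 0.58 box [272.4 257.1 331.9 301.8] circ 300.0 279.5 33.3 xy@.12 [0.4077 0.2494]
side 0.56 box [268.  191.3 285.8 215.1] circ 276.0 200.5 11.2 xy@.12 [0.5528 0.0563]
```

View pics/a_wrist.png

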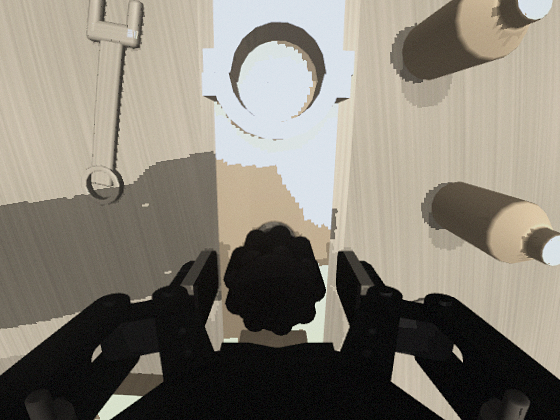

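Run:
```python
from h import *
p=bot.camera("wrist");s=bot.camera("side");t=bot.camera("top");T=bot.get_obs()["ee_pos"]
print("cam",p["origin"],"TCP,grip px",proj(p,[T,T+[0,0,.019]]).round(1))
ps=np.radians(-8.2);U=np.array([-np.sin(ps),np.cos(ps),0])
th=np.linspace(0,6.28,60)
for y in(.033,.036,.039):
  for zt in(.119,.121):
    c=np.array([.5634+(y-.0365)*.14,y,zt]);a=proj(p,c+.0225*np.c_[np.cos(th),np.sin(th),0*th]);b=proj(p,c-[0,0,.03]+.0225*np.c_[np.cos(th),np.sin(th),0*th])
    print(y,zt,"top box",a.min(0).round(),a.max(0).round(),"bottom",b.min(0).round(),b.max(0).round(),"side mid",proj(s,c-[0,0,.015]).round(1))
f=p["frame"][200:350,180:380].astype(float)*2.5
cv2.imwrite("pics/b.png",cv2.resize(np.clip(f**.75*2.5,0,255).astype(np.uint8),None,fx=4,fy=4)[...,::-1])
```

```text
cam [0.57309278 0.09913297 0.2313185 ] TCP,grip px [[275.1 263.5]
 [275.  281.1]]
0.033 0.119 top box [221. 245.] [328. 339.] bottom [231. 223.] [318. 302.] side mid [[277.  200.6]]
0.033 0.121 top box [221. 247.] [328. 342.] bottom [231. 224.] [319. 304.] side mid [[277.  199.8]]
0.036 0.119 top box [221. 238.] [328. 333.] bottom [231. 217.] [318. 297.] side mid [[276.1 201.2]]
0.036 0.121 top box [220. 240.] [329. 336.] bottom [231. 218.] [319. 299.] side mid [[276.1 200.4]]
0.039 0.119 top box [221. 231.] [328. 328.] bottom [231. 211.] [319. 292.] side mid [[275.3 201.8]]
0.039 0.121 top box [220. 232.] [329. 331.] bottom [230. 212.] [319. 294.] side mid [[275.3 201. ]]
```

View pics/b.png

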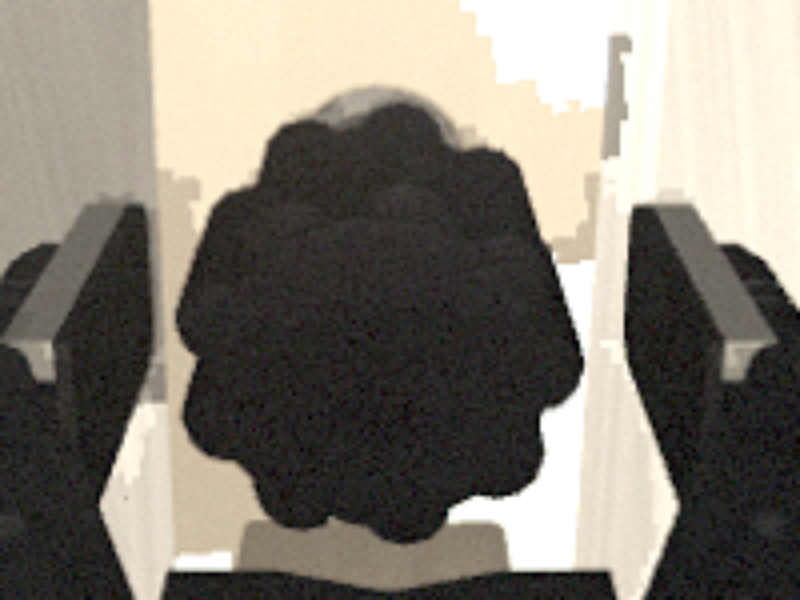

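The brightened crop shows the knob centred between the pads, 224–326 px against pads at 215/339. It sits about 2 mm forward of the TCP. I'll shift, grip and start turning back in steps.

```bash
python3 -m inch '[[[0,0,2],[0,0,0],56],[[0,0,2],[0,0,0],40],[[0,0,2],[0,0,0],40],[[0,0,2],[0,0,0],40],[[0,0,2],[0,0,0],40],[[0,0,2],[0,0,0],40]]' 20
python3 -m inch '[[[0,-0.2,0],[0,-0.15,0],40],[[0,-0.4,0],[0,-0.3,0],40],[[0,-0.6,0],[0,-0.45,0],40],[[0,-0.6,0],[0,-0.45,0],40]]'
python3 -m inch '[[[0,0,0],[0,0,0],56],[[0,0,0],[0,0,0],56],[[0,0,0],[0,0,0],56]]'
python3 look.py
```

```text
time: 8.65
ee_pos: [0.5632, 0.0351, 0.0883]
tcp_rot: [-89.9, -0.2, -8.2]
wrist_force: [-4.3, 2.2, 4.0]
opening: 0.0438
time: 9.05
ee_pos: [0.5629, 0.0351, 0.089]
tcp_rot: [-90.0, -0.2, 17.8]
wrist_force: [-3.5, -0.1, 5.8]
opening: 0.0432
time: 9.35
ee_pos: [0.563, 0.035, 0.0888]
tcp_rot: [-90.0, -0.2, 17.8]
wrist_force: [-0.7, -0.3, 0.2]
opening: 0.0559
t 9.35 [0.563  0.035  0.0888] [-90.01  -0.17  17.78] q6 75.8 F [-0.7 -0.3  0.2] op 55.9
wrist 0.87 box [226.  230.1 327.7 342.2] circ 276.1 284.7 55.9 xy@.12 [0.5617 0.0399]
side 0.76 box [378.7 196.4 394.8 211.7] circ 387.2 203.2 7.5 xy@.12 [ 0.3431 -0.0376]
side 0.55 box [267.1 189.8 284.5 213.5] circ 276.5 200.5 11.5 xy@.12 [0.5518 0.0558]
```

```bash
python3 -m inch '[[[-0.4,0,0],[0,0,0],40],[[-0.4,0,0],[0,0,0],40],[[-0.4,0,0],[0,0,0],40],[[-0.4,-0.2,0],[0,-0.15,0],40],[[-0.4,-0.4,0],[0,-0.3,0],40],[[-0.4,-0.6,0],[0,-0.45,0],40],[[-0.4,-0.6,0],[0,-0.45,0],40]]'
python3 -m inch '[[[0,0,0],[0,0,0],56],[[0,0,0],[0,0,0],56],[[0,0,0],[0,0,0],56]]'
python3 look.py
```

```text
time: 10.25
ee_pos: [0.5621, 0.0347, 0.0895]
tcp_rot: [-90.1, -0.1, 43.7]
wrist_force: [-3.6, -2.0, 2.3]
opening: 0.0435
time: 10.55
ee_pos: [0.5623, 0.0348, 0.0895]
tcp_rot: [-90.1, -0.1, 43.6]
wrist_force: [-0.4, -0.9, 0.3]
opening: 0.0561
t 10.55 [0.5623 0.0348 0.0895] [-90.07  -0.11  43.6 ] q6 49.9 F [-0.4 -0.9  0.3] op 56.1
wrist 0.84 box [226.7 228.8 326.8 342.7] circ 276.2 285.0 55.5 xy@.12 [0.5594 0.038 ]
wrist 0.19 box [160.    0.  339.1  77.5] circ 234.5 28.5 76.0 xy@.12 [0.4829 0.0979]
side 0.92 box [268.5 191.6 286.3 209.9] circ 276.5 200.0 11.8 xy@.12 [0.5528 0.0541]
side 0.73 box [379.1 196.8 396.1 212.9] circ 387.2 203.4 7.7 xy@.12 [ 0.343  -0.0367]
```

```bash
python3 -m inch '[[[-0.5,0,0],[0,0,0],40],[[-0.5,0,0],[0,0,0],40],[[-0.5,0,0],[0,0,0],40],[[-0.5,-0.2,0],[0,-0.15,0],40],[[-0.5,-0.4,0],[0,-0.3,0],40],[[-0.5,-0.6,0],[0,-0.45,0],40],[[-0.5,-0.6,0],[0,-0.45,0],40]]'
python3 -m inch '[[[0,0,0],[0,0,0],56],[[0,0,0],[0,0,0],56],[[0,0,0],[0,0,0],56]]'
python3 look.py
```

```text
time: 11.45
ee_pos: [0.5615, 0.0339, 0.0901]
tcp_rot: [-90.1, 0.0, 69.6]
wrist_force: [-2.9, -2.8, 1.7]
opening: 0.0434
time: 11.75
ee_pos: [0.5616, 0.0341, 0.0901]
tcp_rot: [-90.1, -0.0, 69.5]
wrist_force: [0.1, -0.5, 0.6]
opening: 0.056
t 11.75 [0.5616 0.0341 0.0901] [-9.009e+01 -1.000e-02  6.946e+01] q6 24.0 F [ 0.1 -0.5  0.6] op 56.0
wrist 0.73 box [225.1 229.5 328.5 340.4] circ 274.8 284.3 56.0 xy@.12 [0.5574 0.035 ]
wrist 0.66 box [426.4 284.3 507.4 357.7] circ 465.0 314.0 45.8 xy@.12 [0.602  0.1089]
side 0.68 box [382.  199.8 393.2 213.9] circ 387.7 203.3 7.6 xy@.12 [ 0.3421 -0.0377]
side 0.58 box [270.  193.9 286.3 208.9] circ 277.8 199.5 9.7 xy@.12 [0.5513 0.0511]
```

```bash
python3 -m inch '[[[0,0,0],[0,0,0],40],[[0,0,0],[0,0,0],40],[[0,0,0],[0,0,0],40],[[0,-0.2,0],[0,-0.15,0],40],[[0,-0.4,0],[0,-0.3,0],40],[[0,-0.6,0],[0,-0.45,0],40],[[0,-0.6,0],[0,-0.45,0],40]]'
python3 -m inch '[[[0,0,0],[0,0,0],56],[[0,0,0],[0,0,0],56],[[0,0,0],[0,0,0],56]]'
python3 look.py
```

```text
time: 12.65
ee_pos: [0.5614, 0.0334, 0.0907]
tcp_rot: [-90.1, 0.1, 95.4]
wrist_force: [-2.3, -4.4, 1.9]
opening: 0.0436
time: 12.95
ee_pos: [0.5615, 0.0337, 0.0907]
tcp_rot: [-90.1, 0.1, 95.3]
wrist_force: [0.2, -0.6, -0.2]
opening: 0.0561
t 12.95 [0.5615 0.0337 0.0907] [-9.007e+01  7.000e-02  9.532e+01] q6 -1.9 F [ 0.2 -0.6 -0.2] op 56.1
wrist 0.85 box [223.3 226.8 328.8 339.8] circ 275.3 283.5 56.0 xy@.12 [0.5574 0.0327]
side 0.69 box [379.8 196.4 395.5 211.9] circ 386.8 203.1 8.1 xy@.12 [ 0.344  -0.0375]
side 0.6 box [276.6 192.8 285.1 209.6] circ 280.5 200.0 9.3 xy@.12 [0.5453 0.0503]
```

```bash
python3 -m inch '[[[0,0,0],[0,0,0],40],[[0,0,0],[0,0,0],40],[[0,0,0],[0,0,0],40],[[0,-0.2,0],[0,-0.15,0],40],[[0,-0.4,0],[0,-0.3,0],40],[[0,-0.6,0],[0,-0.45,0],40],[[0,-0.6,0],[0,-0.45,0],40]]'
python3 -m inch '[[[0,0,0],[0,0,0],56],[[0,0,0],[0,0,0],56],[[0,0,0],[0,0,0],56]]'
python3 look.py
```

```text
time: 13.85
ee_pos: [0.5614, 0.033, 0.091]
tcp_rot: [-90.0, 0.1, 121.3]
wrist_force: [0.1, -5.3, -1.9]
opening: 0.0436
time: 14.15
ee_pos: [0.5614, 0.0333, 0.091]
tcp_rot: [-90.0, 0.1, 121.2]
wrist_force: [-0.2, 0.7, -0.1]
opening: 0.0558
t 14.15 [0.5614 0.0333 0.091 ] [-89.99   0.13 121.18] q6 -27.7 F [-0.2  0.7 -0.1] op 55.8
wrist 0.75 box [227.2 223.  325.  327.7] circ 275.2 274.5 52.9 xy@.12 [0.5549 0.0284]
side 0.45 box [380.3 196.4 395.6 213. ] circ 387.1 203.2 8.1 xy@.12 [ 0.3433 -0.0375]
```

The drop shows. While gripped the force was −1.9 N (the screw's weight), and after release the knob moved 10–12 px down and shrank in the wrist view, which is about 8 mm. I'll rotate the open fingers back to the far end of joint 6, lower, and regrip.

```bash
python3 -m inch '[[[0,0,0],[0,0,0],64],[[0,0,0],[0,-0.15,0],64],[[0,0,0],[0,-0.3,0],64],[[0,0,0],[0,-0.45,0],64],[[0,0,0],[0,-0.6,0],64],[[0,0,0],[0,-0.75,0],64],[[0,0,0],[0,-0.9,0],64],[[0,0,0],[0,-1.05,0],64],[[0,0,0],[0,-1.2,0],64],[[0,0,0],[0,-1.35,0],64],[[0,0,0],[0,-1.5,0],64],[[0,0,0],[0,-1.65,0],64],[[0,0,0],[0,-1.8,0],64],[[0,0,0],[0,-1.95,0],64],[[0,0,0],[0,-2.1,0],64],[[0,0,0],[0,-2.25,0],64],[[0,0,0],[0,-2.4,0],64],[[0,0,0],[0,-2.5,0],64],[[0,4,0],[0,-2.5,0],60],[[0,9.5,0],[0,-2.5,0],56]]'
python3 -m inch '[[[0,0,0],[0,0,0],56],[[0,0,0],[0,0,0],56]]'
python3 look.py c
```

```text
time: 16.35
ee_pos: [0.5616, 0.0332, 0.0814]
tcp_rot: [-89.9, -0.1, -95.7]
wrist_force: [0.1, -0.4, -0.6]
opening: 0.0559
time: 16.55
ee_pos: [0.5614, 0.0332, 0.081]
tcp_rot: [-89.9, -0.1, -95.8]
wrist_force: [-0.3, 0.2, -0.0]
opening: 0.0559
t 16.55 [0.5614 0.0332 0.081 ] [-89.94  -0.12 -95.79] q6 -170.8 F [-0.3  0.2 -0. ] op 55.9
wrist 0.69 box [224.9 225.3 331.5 339.2] circ 277.1 280.6 57.1 xy@.12 [0.5731 0.0321]
side 0.59 box [381.2 194.4 395.9 213.6] circ 387.0 203.0 8.1 xy@.12 [ 0.3437 -0.0382]
side 0.52 box [274.5 192.7 287.8 214.8] circ 279.0 203.0 10.4 xy@.12 [0.5427 0.0621]
```

View pics/c_wrist.png

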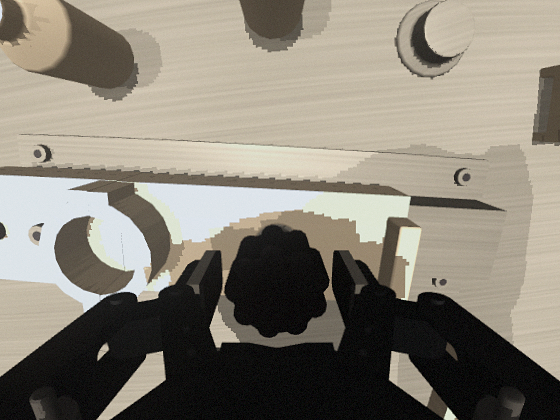

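The joint is still closed, with the pocket ring whole at (105,240). The knob stands at the same image place although the tool is 10 mm lower, so the drop is confirmed. Now I grip and turn forward, following down 1.3 mm/rad.

```bash
python3 -m inch '[[[0,0,0],[0,0,0],40],[[0,0,0],[0,0,0],40],[[0,0,0],[0,0,0],40],[[0,0.2,0],[0,0.15,0],40],[[0,0.4,0],[0,0.3,0],40],[[0,0.6,0],[0,0.45,0],40],[[0,0.8,0],[0,0.6,0],40],[[0,1,0],[0,0.75,0],40],[[0,1.2,0],[0,0.9,0],40],[[0,1.3,0],[0,1,0],40],[[0,1.3,0],[0,1,0],40]]' 30
python3 look.py
```

```text
time: 17.85
ee_pos: [0.562, 0.0336, 0.0806]
tcp_rot: [-89.9, 0.1, -153.1]
wrist_force: [0.8, 1.9, 1.8]
opening: 0.0431
t 17.85 [0.562  0.0336 0.0806] [-8.9860e+01  1.0000e-01 -1.5308e+02] q6 -113.5 F [0.8 1.9 1.8] op 43.1
wrist 0.57 box [226.8 225.7 328.7 337. ] circ 275.3 281.0 56.4 xy@.12 [0.5681 0.0239]
wrist 0.44 box [106.5   0.  470.  420. ] circ 304.0 173.5 196.7 xy@.12 [ 0.5778 -0.0173]
side 0.69 box [265.7 192.2 283.5 214.1] circ 275.8 203.0 11.5 xy@.12 [0.5485 0.065 ]
side 0.66 box [191.8 213.2 216.5 254.4] circ 201.5 233.0 21.5 xy@.12 [0.6231 0.2188]
```

```bash
python3 -m inch '[[[0,0.2,0],[0,0.15,0],40],[[0,0.4,0],[0,0.3,0],40],[[0,0.6,0],[0,0.45,0],40],[[0,0.8,0],[0,0.6,0],40],[[0,1,0],[0,0.75,0],40],[[0,1.2,0],[0,0.9,0],40],[[0,1.3,0],[0,1,0],40],[[0,1.3,0],[0,1,0],40]]' 30
python3 look.py
```

```text
time: 18.85
ee_pos: [0.5624, 0.0335, 0.0793]
tcp_rot: [-90.0, 0.2, 149.8]
wrist_force: [2.8, 1.5, 1.0]
opening: 0.0432
t 18.85 [0.5624 0.0335 0.0793] [-90.02   0.21 149.83] q6 -56.4 F [2.8 1.5 1. ] op 43.2
side 0.63 box [265.1 194.4 277.8 214.9] circ 274.0 203.5 9.7 xy@.12 [0.551  0.0684]
side 0.46 box [381.2 196.2 395.9 211.2] circ 386.8 203.2 7.9 xy@.12 [ 0.3438 -0.0373]
```

```bash
python3 -m inch '[[[0.1,0.2,-0.2],[0,0.15,0],40],[[0.1,0.4,-0.3],[0,0.3,0],40],[[0.1,0.6,-0.3],[0,0.45,0],40],[[0.1,0.8,-0.3],[0,0.6,0],40],[[0.1,1,-0.3],[0,0.75,0],40],[[0.1,1.2,-0.3],[0,0.9,0],40],[[0.1,1.4,-0.3],[0,1.05,0],40],[[0.1,1.6,-0.3],[0,1.2,0],40],[[0.1,1.8,-0.3],[0,1.35,0],40],[[0.1,2,-0.3],[0,1.5,0],40],[[0.1,2,-0.3],[0,1.5,0],40]]' 30
python3 look.py
```

```text
time: 20.15
ee_pos: [0.5624, 0.033, 0.0775]
tcp_rot: [-90.3, 0.1, 64.0]
wrist_force: [3.6, -3.2, 2.7]
opening: 0.0429
t 20.15 [0.5624 0.033  0.0775] [-9.026e+01  7.000e-02  6.398e+01] q6 29.5 F [ 3.6 -3.2  2.7] op 42.9
wrist 0.81 box [227.4 226.2 330.3 339.8] circ 276.1 282.0 56.8 xy@.12 [0.5514 0.0385]
side 0.6 box [301.4 158.9 302.2 160.5] circ 302.5 158.5 0.7 xy@.12 [ 0.5859 -0.147 ]
side 0.58 box [269.5 192.6 286.7 216.6] circ 277.2 204.9 10.8 xy@.12 [0.5426 0.0702]
```

```bash
python3 -m inch '[[[0,0.2,0],[0,0.15,0],40],[[0,0.4,0],[0,0.3,0],40],[[0,0.6,0],[0,0.45,0],40],[[0,0.8,0],[0,0.6,0],40],[[0,1,0],[0,0.75,0],40],[[0,1.2,0],[0,0.9,0],40],[[0,1.4,0],[0,1.05,0],40],[[0,1.6,0],[0,1.2,0],40],[[0,1.6,0],[0,1.25,0],40]]' 30
python3 look.py
```

```text
time: 21.25
ee_pos: [0.5619, 0.0327, 0.0758]
tcp_rot: [-90.2, -0.2, -7.4]
wrist_force: [0.6, -4.2, 4.0]
opening: 0.0433
t 21.25 [0.5619 0.0327 0.0758] [-90.2   -0.16  -7.39] q6 100.8 F [ 0.6 -4.2  4. ] op 43.3
wrist 0.87 box [224.5 224.2 330.3 336.1] circ 276.8 281.9 56.3 xy@.12 [0.5641 0.0464]
side 0.78 box [266.5 195.8 282.9 216.4] circ 275.8 205.5 11.0 xy@.12 [0.5441 0.0734]
side 0.71 box [381.6 194.7 397.3 212.9] circ 387.2 203.2 7.5 xy@.12 [ 0.3431 -0.0376]
```

```bash
python3 -m inch '[[[0,0.2,0],[0,0.15,0],40],[[0,0.4,0],[0,0.3,0],40],[[0,0.6,0],[0,0.45,0],40],[[0,0.8,0],[0,0.6,0],40],[[0,1,0],[0,0.75,0],40],[[0,1.2,0],[0,0.9,0],40],[[0,1.4,0],[0,1.05,0],40],[[0,1.6,0],[0,1.2,0],40],[[0,1.6,0],[0,1.2,0],40],[[0,1.6,0],[0,1.2,0],40]]' 30
python3 look.py d
```

```text
time: 22.45
ee_pos: [0.5616, 0.033, 0.074]
tcp_rot: [-90.0, -0.2, -75.5]
wrist_force: [-2.8, -0.7, 2.3]
opening: 0.043
t 22.45 [0.5616 0.033  0.074 ] [-89.96  -0.19 -75.49] q6 169.0 F [-2.8 -0.7  2.3] op 43.0
wrist 0.69 box [226.  224.2 331.2 340.3] circ 277.4 280.8 56.3 xy@.12 [0.5765 0.0367]
side 0.6 box [297.6 157.1 307.1 168.9] circ 300.9 162.0 5.8 xy@.12 [ 0.5814 -0.1277]
side 0.6 box [198.6 191.6 332.2 299.6] circ 265.5 245.5 73.2 xy@.12 [0.4992 0.1976]
```

View pics/d_wrist.png

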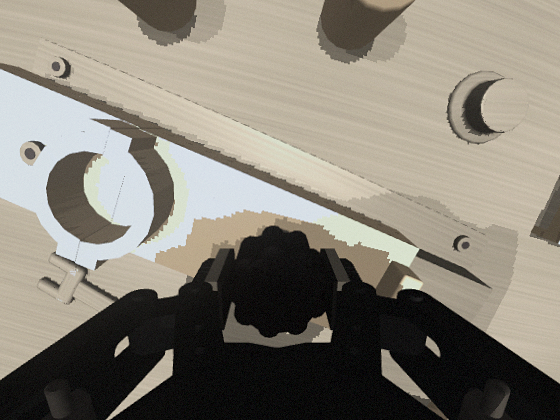

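Here the joint line near (110,170) is closed, with the knob gripped at (278,282). As a last check I'll compare the knob's mark before and after the stroke, to rule out slip in the grip.

Run:
```python
import cv2,numpy as np
o=[]
for n in "cd":
    f=cv2.imread(f"pics/{n}_wrist.png")[215:345,215:340].astype(float)
    f=cv2.GaussianBlur(f,(0,0),.8); o.append(cv2.resize(np.clip((f-5)*7,0,255).astype(np.uint8),None,fx=3.1,fy=4,interpolation=cv2.INTER_CUBIC))
cv2.imwrite("pics/cmp.png",np.hstack(o))
```

```text
(no output)
```

View pics/cmp.png

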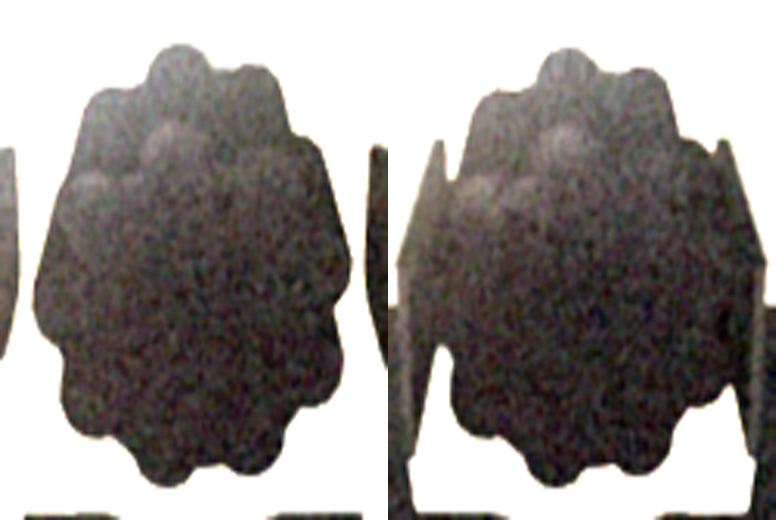

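The lobes stand at the same angle to the pads before and after the stroke, so the grip did not slip and the screw turned about 5.95 rad. Handing in.

```bash
python3 -c "
from workcell import bot
print(bot.job_done()); o=bot.get_obs(); print(o['time'],o['opening'],o['wrist_force'])"
```

```text
the job is handed in; nothing more can be done
None
the job is handed in; nothing more can be done
```

The job is handed in at about 22.5 s of the 72 s, with the joint closed and the knob still gripped. The system gives no verdict.

**What I did**
- I pushed the loose half by its lug until it stopped against the fixed half at about 26 N. The pictures showed no gap.
- I turned the screw back in five steps of 0.45 rad, releasing after each one. The thread drop came in the fifth step: the grip briefly carried about 1.9 N of the screw's weight, and after release the knob sat about 8 mm lower.
- I regripped and turned forward 5.95 rad, following the knob down, and stayed gripped at 30 N force.

**Last checks**
- **Joint:** it was still closed in the last wrist picture.
- **Grip:** the opening was 43 mm on the knob, and the wrist force was under 4 N.
- **Slip:** the knob's lobes stood at the same angle to the pads before and after the turn, so I saw no slip. This check cannot rule out a slip of exactly one lobe (0.7 rad).
- **Depth:** this disagreed slightly. The tool came down 7.0 mm where about 7.6 mm was expected, nearly all of the shortfall in the first radian. I estimate the screw at 5.5 to 5.9 rad and about 20 mm deep, inside the required 4.7 to 7.6 rad and 16.5 to 25 mm.
- **Bystanders:** I made no separate measurement at the end. The tool kept well clear of the bottles, ferrule and spanner.

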